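Clear the sampling port and hold its spring valve open

ROBOT

A 6-joint arm with a two-finger parallel gripper is mounted at the origin on the work surface. World frame = base frame: x ahead of the robot, y to its left, z up, the work surface at z = 0. Lengths are in m, angles in rad, forces in N, time in s.
With the tool pointing down it reaches from about 0.25 to 0.775 m from the base axis. Payload 4 kg.
Tool frame: the origin (TCP) lies at the centre of the arm's flange, where the gripper is bolted on; the fingertips stand 199 mm ahead of it and the grasp point (between the pads) lies 180 mm ahead of it (robot.tcp_to_tips is the z of the fingertips in the tool frame, in m); z points along the fingers, y is the line along which they close (so a half turn about z gives the same grasp; the last joint's range is limited). The gripper opens to 94 mm and grips with 3 to 60 N. Pads are 16 mm wide; open, the fingers measure 119 mm over their backs; the gripper's body (75 mm by 177 mm) begins 78 mm behind the grasp point.
Start: joints at [1.124, 0.087, 1.371, -0, 1.684, -0.103], TCP at [0.185, 0.518, 0.405] pointing down, gripper open.
Joint ranges: [-3.1, 3.1], [-0.76, 2.03], [0.27, 2.55], [-1.08, 4.22], [0.17, 2.65], [-2.57, 2.57]. Speed limits (rad/s): [2.79, 2.79, 3.14, 3.14, 3.14, 3.14].

INTERFACE

Orientations are given as [roll, pitch, yaw] about the fixed x, y, z axes, in that order (R = Rz(yaw) Ry(pitch) Rx(roll)).
In Python, from bench import robot gives the robot as it stands.
- The arm moves only by the tool play_rows, never from a script. Its arguments are lists of equal length, an entry for each row: "translation": the shift along the tool's x, y, z scaled (see below), a list of three; "twist": the turn, a rotation vector about the tool's x, y, z scaled (see below), a list of three; "gripper": the opening, from -1 (shut) to 1 (fully open). A call has 1 to 8 rows; each row shifts and turns the commanded pose from where the row before left it, along the tool's axes as they then stand; what a row does not reach is not made up. The controller multiplies each number of a shift by 0.04 m and each number of a turn by 0.1 rad. A row lasts 1/10 s, in which the tool goes at most 50 mm and 8.59 degrees, less where a joint would pass 70% of its speed; a pose out of reach is approached as far as the arm can. A call with a number of a shift or a turn outside -1 to 1 is refused whole. A call with a gripper value outside its range is refused whole. The fingers move at their own pace and stop on an object; the grip force is fixed at half the most. Time passes only in rows, so rows that do not move let the fingers close. It gives the time, the measured TCP pose, the force, the opening and the grip force at its end, in the units of the state.
- robot.get_obs(): the state, without advancing time (a new reading comes with each control period).
- robot.snapshot(name): name is "scene" or "top"; returns the picture (480x640x3 uint8, red, green, blue); there is no depth.
- robot.camera_model(name): a dict with "camera_matrix" (3x3 intrinsics, pixels), "rvec" (rotation vector, rad) and "tvec" (3), from world to camera coordinates, as OpenCV has them. Camera axes: x right, y down, z forward; pixel columns grow to the right and rows downward; lengths in m; the calibration is good to about 2 mm. A picture is of the moment at which its call begins. camera_model takes no time and is no camera call.
- robot.close_job(): hands the job in; it is judged then, once.
Trained networks look in the newest picture that a camera, given by its name, has taken for a name from the list of things; names that differ only in an ending like _2 or _b are one class to them, and where a whole thing is asked for, a point or a joint stands for the part that bears it (a point fixed in the world has none). Each returns a list of dicts, best first, with "score" (0 to 1); they miss things now and then, are a little off and sometimes report something else, mostly with a low value. They report only what shows in the picture. A call takes as long as a camera call.
- robot.recognise(name, camera): "centre" ([x, y, z] in m, in world coordinates, good to about 4 mm: the middle of the surface that is visible of it).
- robot.spot_point(name, camera): "centre" ([x, y, z] in m, in world coordinates, good to about 4 mm: a listed point, or the origin of a listed thing).
The state is a dict: "time": time; "joint_positions": joint angles; "qvel": joint speeds; "joint_torque": joint torques, N m; "tool_pos": TCP position; "ee_rot": TCP orientation; "wrist_force": force on the tool from outside, world axes, zero at the start; "wrist_torque": the same for the moment, N m; "width": finger opening in m; "finger_force": force on a finger pad.
Only numpy, scipy, OpenCV 4.12 (cv2) and the standard library are available. Lean on these libraries where they do the work, as an engineer would, in place of code of your own. Each camera call takes 0.05 s, during which the arm holds its last target. There are 200 camera calls.

TASK

Clear the carton off the sampling port by stacking it squarely, long sides matching, on top of the column of two cartons and let go of it. Then take the orange bayonet fitting from its stand, put its foot bar through the port's slot, push it right down against the spring, and turn it a quarter turn clockwise (seen from above). Finish while still holding it there: gripped, pressed down and turned, since both springs push back and the valve must stay open; leave the other things where they are.

Things in the scene. Friction and masses are not known exactly. Their poses are not given: they have to be found in the camera images.
- port: sampling port, fixed: blue-sided box 100 x 100 mm, aluminium top plate (6 mm thick) 70 mm above the table, red-capped pipe stub low on its +x side. Origin under its centre, z up. A slot through the plate's centre, 38 mm long along x (in line with two blue marks) and 13 mm wide along y, leads to a sprung seat; two red marks along y show the quarter-turned direction
- port_mouth (a point): centre of the slot, on the top face of the port's plate, 70 mm above the table; axes as the port's
- port_push (a joint): how far the sprung seat for the fitting's foot bar is pushed down, m: 0 at rest (its floor 10 mm below the plate's top face), 0.010 at the bottom stop. The spring pushes back with 3 N at 0, growing to 13 N. Only from 0.004 on is the bar below the plate and free to turn
- port_turn (a joint): how far the seat is turned by the bar, clockwise seen from above, rad: 0 at rest (in line with the slot), stop at 1.62. A spring turns it back with 0.02 N m at 0, growing to 0.12 N m. It lags the fitting by about 0.1 rad, the bar's play in the seat, and springs back if let go
- fitting: loose upright bayonet fitting, 0.14 kg, 67 mm tall. Origin: centre of its underside, z up. Steel foot bar 34 mm (x) by 10 mm (y), 8 mm high; neck 10 mm thick; white collar 44 mm across from 22 to 27 mm up; orange grip 36 mm (x) by 16 mm (y) from 27 to 67 mm up, in line with the bar; half a turn makes no difference. It starts hanging by its collar in the stand, foot 8 mm above the table
- stand: fixed green block 80 x 70 mm, 30 mm tall, with a slot 40 x 14 mm through it along its x axis, in which the fitting starts; origin under its centre
- carton_new: the closed brown filter carton with a blue band that is parked on top of the port, covering the slot: 90 mm long (x), 56 mm wide (y), 50 mm tall, about 0.16 kg. Origin: centre of its underside
- carton_mid: upper one of the two like cartons (90 x 56 x 50 mm) standing as a column on the table; its top is 100 mm above the table. Origin: centre of its underside
- carton_low: lower carton of the column, same size, standing on the table. Origin: centre of its underside
- amber_bottle: bystander: closed amber glass bottle, 64 mm across, 150 mm tall; origin at its underside
- media_jar: bystander: closed clear jar with blue cap, 72 mm across, 100 mm tall; origin at its underside
- beaker: bystander: empty glass beaker, 72 mm across, 80 mm tall; origin at its underside
- wrench: bystander: steel wrench lying flat, origin on its underside
- clamp_ring: bystander: steel ring 80 mm across, 14 mm tall, lying flat; origin at its underside
- blank_plug: bystander: small red cylinder 34 mm across, 30 mm tall; origin at its underside

How it is judged:
By the outcome, as a careful person would: the job done as asked, in the order asked, and still so for the second after the job is handed in, while the arm keeps its last pose, push and grip.
It also fails if it takes over 61 s, if anything falls off the work surface, if the arm or the gripper's body presses on something with over 40 N, if the wrist force passes 120 N, or if a joint passes its speed limit or range.

## Working session

There is one attempt and no reset: what is moved stays moved. The work goes in short steps, Python scripts to look and compute and a tool call to move; the robot and the scene stay as the last step left them, time stands still between calls to the robot, and variables do not carry over. Pictures are saved under pics/ and viewed, at most 10 in all, crops included, and the job is handed in when it is done.

Besides the shell and the picture viewer there is one more tool, called after "Call:" by a JSON object that holds its "method" and its "body". play_rows: Moves the arm, as the interface text tells. Its arguments: {"type":"object","properties":{"translation":{"type":"array","items":{"type":"array","items":{"type":"number","minimum":-1,"maximum":1}}},"twist":{"type":"array","items":{"type":"array","items":{"type":"number","minimum":-1,"maximum":1}}},"gripper":{"type":"array","items":{"type":"number"}}},"required":["translation","twist","gripper"]}

```bash
mkdir -p pics; python3 - <<'E'
from bench import robot
import cv2,numpy as np
o=robot.get_obs();print({k:np.round(v,3) for k,v in o.items()})
for c in("scene","top"):
    cv2.imwrite(f"pics/{c}0.png",robot.snapshot(c)[:,:,::-1])
    m=robot.camera_model(c);R=cv2.Rodrigues(np.array(m["rvec"],float))[0];print(c,m["camera_matrix"],-R.T@np.array(m["tvec"]).ravel(),R.round(2).tolist())
for n in["port_mouth","port","fitting","stand","carton_new","carton_mid","carton_low","amber_bottle","media_jar","beaker"]:
    for c in("scene","top"):
        print(n,c,[(np.round(d["centre"],3).tolist(),round(d["score"],2)) for d in robot.spot_point(n,c)[:2]])
E
```

```text
{'time': np.float64(0.0), 'joint_positions': array([ 1.124,  0.088,  1.372, -0.   ,  1.684, -0.103]), 'qvel': array([-0.001, -0.001, -0.001, -0.   ,  0.   , -0.   ]), 'joint_torque': array([ 0.0000e+00, -3.4017e+01, -3.0243e+01,  7.2000e-02,  3.3000e-02,
       -0.0000e+00]), 'tool_pos': array([0.185, 0.518, 0.404]), 'ee_rot': array([-3.139, -0.   ,  2.798]), 'wrist_force': array([-0.519,  0.21 , -0.301]), 'wrist_torque': array([0.071, 0.037, 0.01 ]), 'finger_force': np.float64(0.0), 'width': np.float64(0.094)}
scene [[510.8528828    0.         311.95312514]
 [  0.         510.8528828  239.40972337]
 [  0.           0.           1.        ]] [ 0.93999327 -0.60466711  1.04264684] [[0.84, 0.55, 0.01], [0.45, -0.68, -0.58], [-0.31, 0.49, -0.81]]
top [[586.64791751   0.         317.26653014]
 [  0.         586.64791751 251.69495164]
 [  0.           0.           1.        ]] [ 0.35369406 -0.01864091  1.68279689] [[0.02, -1.0, -0.01], [-0.99, -0.02, -0.12], [0.12, 0.01, -0.99]]
port_mouth scene [([0.578, 0.013, 0.07], 0.79)]
port_mouth top [([0.576, 0.017, 0.07], 0.69)]
port scene [([0.57
[... 324 characters left out ...]
001], 0.44)]
carton_new scene [([0.576, 0.024, 0.07], 0.69), ([0.501, -0.309, 0.009], 0.33)]
carton_new top [([0.58, 0.024, 0.069], 0.87)]
carton_mid scene [([0.463, 0.253, 0.051], 0.73)]
carton_mid top [([0.467, 0.252, 0.052], 0.87), ([0.762, 0.173, -0.001], 0.71)]
carton_low scene [([0.462, 0.252, 0.005], 0.97), ([0.371, -0.485, -0.001], 0.42)]
carton_low top [([0.464, 0.251, 0.001], 0.67)]
amber_bottle scene [([0.761, 0.175, 0.0], 0.81)]
amber_bottle top [([0.763, 0.172, -0.0], 0.83)]
media_jar scene [([0.776, -0.13, 0.0], 0.9)]
media_jar top [([0.772, -0.13, -0.006], 0.7)]
beaker scene [([0.676, -0.413, 0.0], 0.98)]
beaker top [([0.677, -0.413, 0.001], 0.72), ([0.463, 0.249, 0.0], 0.23)]
```

View pics/top0.png

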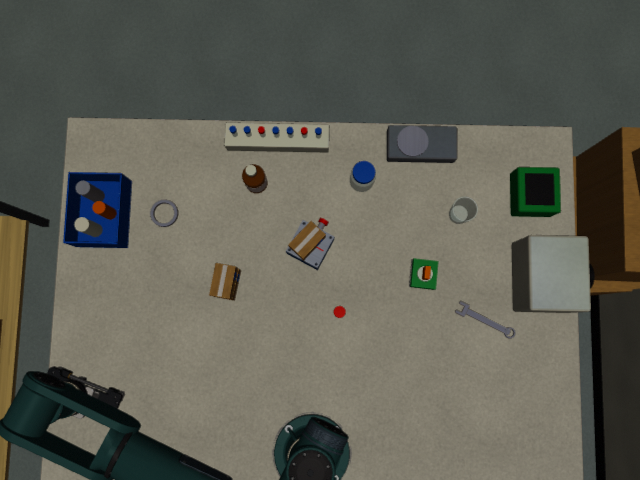

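View pics/scene0.png

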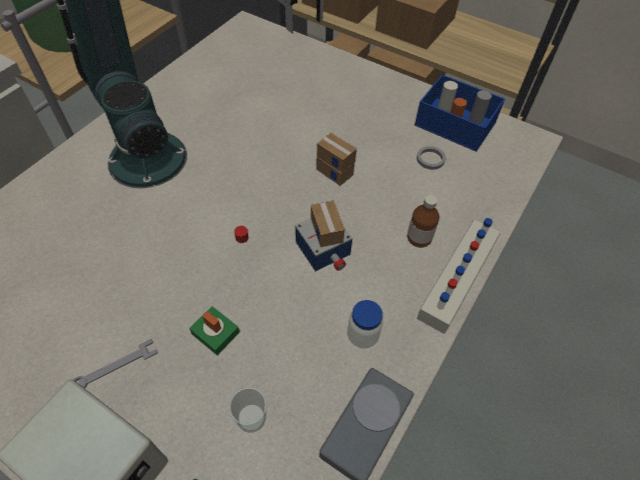

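The top view shows the parked carton at about (307,239), the column at (225,281) and the stand at (424,274). The scene view shows them at (327,225), (336,158) and (214,328). I need the yaws, so I'll look at enlarged crops.

```bash
python3 - <<'E'
import cv2,numpy as np
t=cv2.imread("pics/top0.png");s=cv2.imread("pics/scene0.png")
def c(i,x,y,r=33):return cv2.resize(i[y-r:y+r,x-r:x+r],(264,264),interpolation=cv2.INTER_CUBIC)
cv2.imwrite("pics/c.png",np.vstack([np.hstack([c(t,310,243),c(t,225,281),c(t,424,274)]),np.hstack([c(s,326,235),c(s,336,158),c(s,214,328)])]))
E
```

```text
(no output)
```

View pics/c.png

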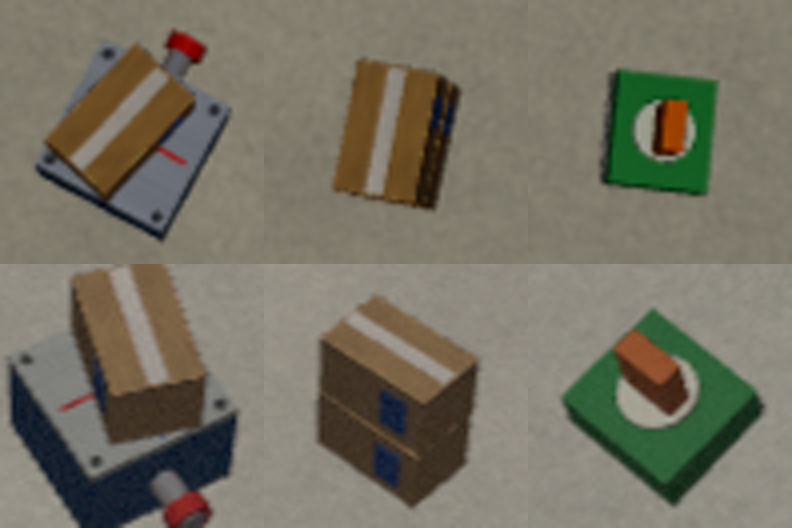

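The crops show clear corners for the carton, the column, the port plate, the stand and the grip. I'll project them onto their known heights.

```bash
cat > h.py <<'E'
import cv2,numpy as np
from bench import robot
def bp(c,px,z):
    m=robot.camera_model(c);K=np.array(m["camera_matrix"]);R=cv2.Rodrigues(np.array(m["rvec"],float))[0];t=np.array(m["tvec"]).ravel()
    C=-R.T@t;d=(R.T@np.linalg.inv(K)@np.c_[px,np.ones(len(px))].T).T
    return (C+d*((z-C[2])/d[:,2])[:,None])[:,:2]
def corn(c,org,px,z):return bp(c,np.array(org)+(np.array(px,float)+.5)/4-.5,z)
def rep(n,P):
    k=len(P);e=[P[(i+1)%k]-P[i] for i in range(k)]
    print(n,"ctr",P.mean(0).round(4) if k==4 else P.round(4).tolist(),[(round(float(np.hypot(*v)*1e3)),round(float(np.degrees(np.arctan2(v[1],v[0])))%180) ) for v in e])
E
python3 - <<'E'
from h import *
T="top";S="scene";a,b,d=(277,210),(192,248),(391,241);A,B,D=(293,202),(303,125),(181,295)
rep("new T",corn(T,a,[(139,43),(196,102),(106,195),(47,147)],.12))
rep("new S",corn(S,A,[(71,14),(165,0),(205,113),(108,132)],.12))
rep("col T",corn(T,b,[(99,59),(178,75),(152,207),(70,190)],.1))
rep("col S",corn(S,B,[(56,76),(113,31),(214,96),(150,141)],.1))
rep("port T",corn(T,a,[(103,41),(230,108),(162,234),(38,168)],.07))
rep("port S",corn(S,A,[(10,93),(238,146),(85,210)],.07))
rep("red T",corn(T,a,[(158,147),(187,163)],.07)); rep("red S",corn(S,A,[(60,146),(96,130)],.07))
rep("stand T",corn(T,d,[(88,70),(190,82),(179,193),(76,183)],.03))
rep("stand S",corn(S,D,[(36,136),(125,46),(235,141),(147,231)],.03))
rep("grip T",corn(T,d,[(138,100),(159,100),(156,152),(131,152)],.075))
rep("grip S",corn(S,D,[(86,87),(107,66),(155,100),(135,122)],.075))
E
```

```text
new T ctr [0.5757 0.0218] [(56, 45), (87, 137), (51, 52), (94, 140)]
new S ctr [0.5805 0.0226] [(56, 45), (85, 137), (56, 47), (87, 137)]
col T ctr [0.4627 0.2478] [(55, 80), (91, 171), (57, 80), (91, 170)]
col S ctr [0.4653 0.2494] [(58, 82), (88, 170), (59, 77), (83, 169)]
port T ctr [0.5718 0.0151] [(100, 63), (100, 153), (97, 63), (100, 155)]
port S ctr [[0.51, -0.0045], [0.6432, 0.0377], [0.5933, -0.05]] [(140, 18), (101, 60), (95, 151)]
red T ctr [[0.5655, -0.0022], [0.5547, -0.0225]] [(23, 62), (23, 62)]
red S ctr [[0.5564, -0.0204], [0.5676, 0.0011]] [(24, 62), (24, 62)]
stand T ctr [ 0.4995 -0.3077] [(72, 84), (79, 174), (73, 86), (81, 174)]
stand S ctr [ 0.5072 -0.3094] [(69, 86), (87, 172), (67, 84), (85, 174)]
grip T ctr [ 0.4997 -0.3086] [(14, 91), (36, 177), (17, 91), (36, 172)]
grip S ctr [ 0.504  -0.3076] [(16, 86), (34, 178), (16, 88), (34, 178)]
```

```bash
cat >> h.py <<'E'
from scipy.spatial.transform import Rotation as Ro
def go(x,y,z,yaw):
    "totals to target: TCP xyz, yaw deg; translation in 0.04 units in the present tool axes (twist after)"
    o=robot.get_obs();p=np.array(o["tool_pos"]);R=Ro.from_euler("xyz",o["ee_rot"]).as_matrix()
    G=Ro.from_euler("xyz",[np.pi,0,np.radians(yaw)]).as_matrix()
    print("t",o["time"].round(2),"pos",p.round(4),"rpy",np.degrees(o["ee_rot"]).round(2),"F",np.round(o["wrist_force"],1),"T",np.round(o["wrist_torque"],2),"w",o["width"].round(4),o["finger_force"].round(1))
    print("  shift units",(R.T@(np.array([x,y,z])-p)/.04).round(2),"twist units",(Ro.from_matrix(R.T@G).as_rotvec()/.1).round(2))
E
python3 -c "
from h import *
go(.578,.023,.38,137.5)"
```

```text
Traceback (most recent call last):
  File "h.py", line 16, in go
    print("t",o["time"].round(2),"pos",p.round(4),"rpy",np.degrees(o["ee_rot"]).round(2),"F",np.round(o["wrist_force"],1),"T",np.round(o["wrist_torque"],2),"w",o["width"].round(4),o["finger_force"].round(1))
              ^^^^^^^^^^^^^^^
AttributeError: 'float' object has no attribute 'round'
```

```bash
sed -i 's/o\["time"\].round(2)/round(o["time"],2)/; s/o\["width"\].round(4)/round(o["width"],4)/; s/o\["finger_force"\].round(1)/round(o["finger_force"],1)/' h.py
python3 -c "
from h import *
go(.578,.023,.38,137.5)"
```

```text
t 1.1 pos [0.1854 0.5178 0.4047] rpy [180.    0.  160.3] F [-0.3 -1.1 -1.4] T [ 0.    0.01 -0.02] w 0.0939 0.0
  shift units [-13.41  -8.34   0.62] twist units [ 0.   -0.    3.98]
```

Call:
{"method": "play_rows", "body": {"translation": [[-0.4,-0.25,0],[-0.8,-0.5,0],[-0.9,-0.56,0],[-0.9,-0.56,0],[-0.9,-0.56,0],[-0.9,-0.56,0],[-0.9,-0.56,0],[-0.9,-0.56,0]], "twist": [[0,0,0],[0,0,0],[0,0,0],[0,0,0],[0,0,0],[0,0,0],[0,0,0],[0,0,0]], "gripper": [1,1,1,1,1,1,1,1]}}

```text
time: 1.9
tool_pos: [0.3792, 0.2725, 0.405]
ee_rot: [3.141, 0.001, 2.798]
wrist_force: [0.7, -0.5, -0.3]
width: 0.0941
finger_force: 0.0
```

Call:
{"method": "play_rows", "body": {"translation": [[-0.9,-0.56,0],[-0.9,-0.56,0],[-0.9,-0.56,0],[-0.9,-0.56,0],[-0.9,-0.56,0],[-0.9,-0.56,0],[-0.9,-0.56,0],[-0.5,-0.31,0]], "twist": [[0,0,0],[0,0,0],[0,0,0],[0,0,0],[0,0,0],[0,0,0],[0,0,0],[0,0,0]], "gripper": [1,1,1,1,1,1,1,1]}}

```text
time: 2.7
tool_pos: [0.579, 0.0203, 0.4042]
ee_rot: [-3.141, 0.0, 2.795]
wrist_force: [0.2, 0.4, -1.0]
width: 0.0939
finger_force: 0.0
```

Call:
{"method": "play_rows", "body": {"translation": [[0,0,0],[0,0,0],[0,0,0],[0,0,0],[0,0,0],[0,0,0]], "twist": [[0,0,0.8],[0,0,0.8],[0,0,0.8],[0,0,0.8],[0,0,0.8],[0,0,0]], "gripper": [1,1,1,1,1,1]}}

```text
time: 3.3
tool_pos: [0.5776, 0.0231, 0.4046]
ee_rot: [3.142, -0.0, 2.398]
wrist_force: [0.9, 0.2, -0.6]
width: 0.0939
finger_force: 0.0
```

```bash
python3 -c "
from h import *
go(.578,.023,.28,137.5)"
```

```text
t 3.3 pos [0.5776 0.0231 0.4046] rpy [ 1.7999e+02 -1.0000e-02  1.3739e+02] F [ 0.9  0.2 -0.6] T [-0.03 -0.06  0.01] w 0.0939 0.0
  shift units [-0.01  0.01  3.12] twist units [ 0.   -0.   -0.02]
```

Call:
{"method": "play_rows", "body": {"translation": [[0,0,0.5],[0,0,0.8],[0,0,0.8],[0,0,0.6],[0,0,0.42],[0,0,0],[0,0,0]], "twist": [[0,0,0],[0,0,0],[0,0,0],[0,0,0],[0,0,0],[0,0,0],[0,0,0]], "gripper": [1,1,1,1,1,1,1]}}

```text
time: 4.0
tool_pos: [0.5777, 0.0231, 0.2801]
ee_rot: [3.142, -0.0, 2.399]
wrist_force: [-0.1, -0.5, 0.1]
width: 0.094
finger_force: 0.0
```

Call:
{"method": "play_rows", "body": {"translation": [[0,0,0],[0,0,0],[0,0,0],[0,0,0],[0,0,0],[0,0,0],[0,0,0],[0,0,0]], "twist": [[0,0,0],[0,0,0],[0,0,0],[0,0,0],[0,0,0],[0,0,0],[0,0,0],[0,0,0]], "gripper": [0.2,0,-0.2,-0.5,-1,-1,-1,-1]}}

```text
time: 4.8
tool_pos: [0.5777, 0.0232, 0.2802]
ee_rot: [3.141, 0.0, 2.398]
wrist_force: [1.5, 0.3, 1.2]
width: 0.0557
finger_force: 29.9
```

Call:
{"method": "play_rows", "body": {"translation": [[0,0,-0.1],[0,0,-0.4],[0,0,-0.7],[0,0,-0.7],[0,0,-0.6],[0,0,-0.4],[0,0,-0.1],[0,0,0]], "twist": [[0,0,0],[0,0,0],[0,0,0],[0,0,0],[0,0,0],[0,0,0],[0,0,0],[0,0,0]], "gripper": [-1,-1,-1,-1,-1,-1,-1,-1]}}

```text
time: 5.6
tool_pos: [0.5775, 0.023, 0.3999]
ee_rot: [3.142, 0.0, 2.398]
wrist_force: [0.5, -0.2, -1.3]
width: 0.0562
finger_force: 29.9
```

```bash
python3 -c "
from h import *
cv2.imwrite('pics/s1.png',robot.snapshot('scene')[:,:,::-1])
cv2.imwrite('pics/t1.png',robot.snapshot('top')[:,:,::-1])
go(.464,.2495,.40,170.5)
a=cv2.imread('pics/s1.png');b=cv2.imread('pics/t1.png')
c=lambda i,x,y,r=50:cv2.resize(i[y-r:y+r,x-r:x+r],(400,400),interpolation=cv2.INTER_CUBIC)
cv2.imwrite('pics/c1.png',np.hstack([c(a,326,225),c(b,310,243)]))
for n in ['port_mouth','carton_new']:
  for k in ('scene','top'): print(n,k,[(np.round(d['centre'],4).tolist(),round(d['score'],2)) for d in robot.spot_point(n,k)[:2]])
"
```

```text
t 5.7 pos [0.5774 0.023  0.3982] rpy [-1.7989e+02 -1.3000e-01  1.3738e+02] F [-0.6  0.1 -1.8] T [ 0.01 -0.01  0.03] w 0.0562 29.9
  shift units [ 5.92  2.25 -0.04] twist units [-0.01 -0.03 -5.78]
port_mouth scene [([0.5765, 0.0157, 0.0698], 0.6)]
port_mouth top [([0.5762, 0.017, 0.0692], 0.87), ([0.3738, -0.4828, 0.0007], 0.62)]
carton_new scene [([0.5761, 0.0203, 0.1861], 0.74)]
carton_new top [([0.5799, 0.0228, 0.1851], 0.79)]
```

View pics/c1.png

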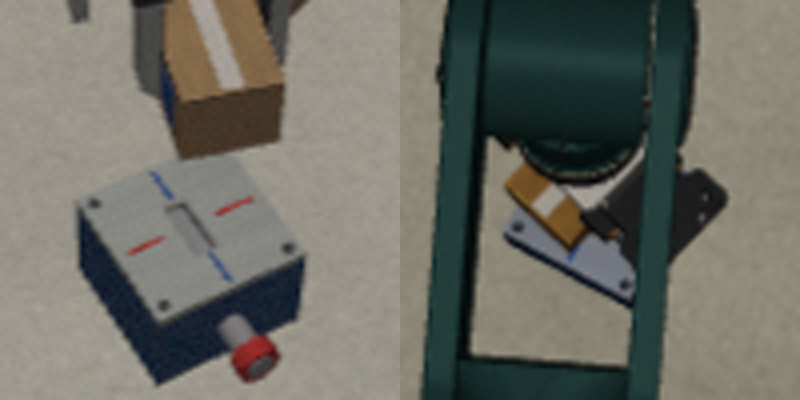

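The carton hangs straight in the gripper, with its near end face at (180–283, 83–158) in the crop. The slot is now visible near (190,226) between the blue and red marks, so I can compute both.

```bash
python3 -c "
from h import *
o=(276,175)
T=corn('scene',o,[(180,98),(284,85)],.238);B=corn('scene',o,[(180,158),(280,141)],.188)
u=np.array([np.cos(np.radians(-42.6)),np.sin(np.radians(-42.6))])
for P in(T,B):
  m=P.mean(0);print('end',P.round(4).tolist(),'carton ctr',(m-.045*u).round(4),'len offset mm',((m-.045*u-[.5775,.023])@u*1e3).round(1))
bl=corn('scene',o,[(152,172),(232,282)],.07);r=corn('scene',o,[(127,253),(252,199)],.07);c=corn('scene',o,[(78,203),(304,252),(161,323),(238,155)],.07)
print('blue',bl.mean(0).round(4),'red',r.mean(0).round(4));rep('b',bl);rep('r',r);print(c.round(4).tolist(),c[:2].mean(0))
rep('slot',corn('scene',o,[(168,208),(180,203),(214,246),(202,250)],.07))
"
```

```text
end [[0.5902, -0.0244], [0.63, 0.0129]] carton ctr [0.577  0.0247] len offset mm -1.5
end [[0.591, -0.0234], [0.6293, 0.0163]] carton ctr [0.5771 0.0269] len offset mm -3.0
blue [0.5761 0.0175] red [0.5755 0.0173]
b ctr [[0.5346, 0.0384], [0.6176, -0.0034]] [(93, 153), (93, 153)]
r ctr [[0.5555, -0.0201], [0.5956, 0.0546]] [(85, 62), (85, 62)]
[[0.5108, -0.0058], [0.6414, 0.0383], [0.599, -0.0504], [0.5709, 0.0785]] [0.57613133 0.0162766 ]
slot ctr [0.5762 0.017 ] [(8, 61), (37, 155), (8, 56), (37, 156)]
```

Call:
{"method": "play_rows", "body": {"translation": [[0.3,0.1,0],[0.6,0.25,0],[0.8,0.3,0],[0.9,0.34,0],[0.9,0.34,0],[0.9,0.34,0],[0.9,0.34,0],[0.6,0.25,0]], "twist": [[0,0,0],[0,0,0],[0,0,0],[0,0,0],[0,0,0],[0,0,0],[0,0,0],[0,0,0]], "gripper": [-1,-1,-1,-1,-1,-1,-1,-1]}}

```text
time: 6.7
tool_pos: [0.463, 0.2518, 0.3999]
ee_rot: [3.141, -0.001, 2.4]
wrist_force: [0.2, 0.0, -1.7]
width: 0.0557
finger_force: 29.9
```

Call:
{"method": "play_rows", "body": {"translation": [[0,0,0],[0,0,0],[0,0,0],[0,0,0],[0,0,0],[0,0,0],[0,0,0],[0,0,0]], "twist": [[0,0,-0.4],[0,0,-0.8],[0,0,-1],[0,0,-1],[0,0,-1],[0,0,-1],[0,0,-0.58],[0,0,0]], "gripper": [-1,-1,-1,-1,-1,-1,-1,-1]}}

```text
time: 7.5
tool_pos: [0.4645, 0.2498, 0.3998]
ee_rot: [3.141, -0.0, 2.976]
wrist_force: [0.7, 0.2, -0.3]
width: 0.0557
finger_force: 29.9
```

```bash
python3 -c "
from h import *
go(.4655,.249,.345,170.5)"
```

```text
t 7.5 pos [0.4645 0.2498 0.3998] rpy [ 1.7999e+02 -3.0000e-02  1.7053e+02] F [ 0.7  0.2 -0.3] T [-0.   -0.01 -0.  ] w 0.0557 29.9
  shift units [-0.03 -0.02  1.37] twist units [ 0. -0.  0.]
```

Go down to about 20 mm above the column and check the alignment from there.

Call:
{"method": "play_rows", "body": {"translation": [[-0.03,-0.02,0.4],[0,0,0.6],[0,0,0.5],[0,0,0.25],[0,0,0],[0,0,0]], "twist": [[0,0,0],[0,0,0],[0,0,0],[0,0,0],[0,0,0],[0,0,0]], "gripper": [-1,-1,-1,-1,-1,-1]}}

```text
time: 8.1
tool_pos: [0.4662, 0.2486, 0.3307]
ee_rot: [3.141, 0.001, 2.976]
wrist_force: [-0.1, 0.1, -2.1]
width: 0.0561
finger_force: 29.9
```

```bash
python3 -c "
from h import *
cv2.imwrite('pics/s2.png',robot.snapshot('scene')[:,:,::-1])
a=cv2.imread('pics/s2.png')
cv2.imwrite('pics/c2.png',cv2.resize(a[115:190,286:386],(800,600),interpolation=cv2.INTER_CUBIC))
go(.4655,.249,.3105,170.5)"
```

```text
t 8.15 pos [0.4664 0.2486 0.3312] rpy [1.7992e+02 1.1000e-01 1.7049e+02] F [-0.6 -0.  -1.6] T [0.02 0.03 0.01] w 0.0561 29.9
  shift units [0.02 0.   0.52] twist units [ 0.01  0.02 -0.  ]
```

View pics/c2.png

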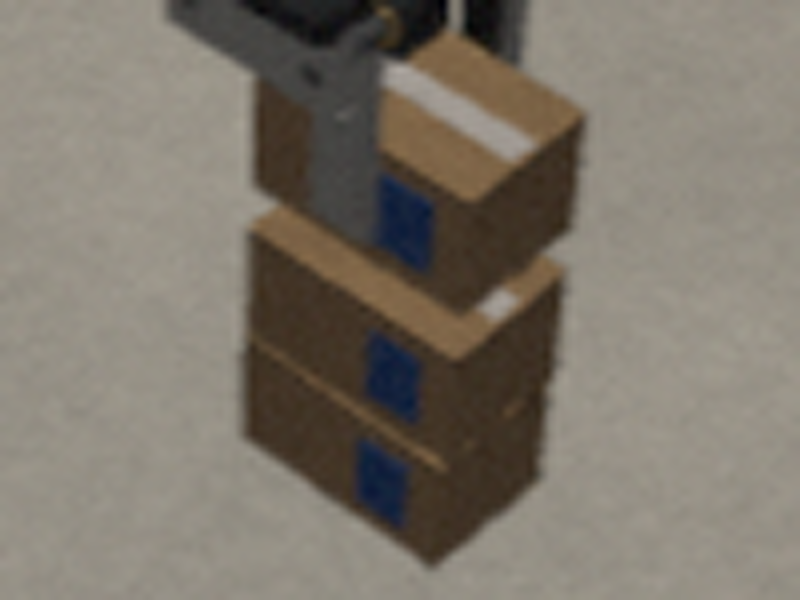

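The held carton hovers over the column with matching lines. Its bottom corners are at (255,187), (463,310) and (572,232); the column's top corners are at (250,228), (460,360) and (563,268).

```bash
python3 -c "
from h import *
f=lambda px,z:bp('scene',np.array([286,115])+(np.array(px,float)+.5)/8-.5,z)
H=f([(255,187),(463,310),(572,232)],.121);M=f([(250,228),(460,360),(563,268)],.1)
H2=f([(472,202),(584,118),(450,33)],.171)
rep('H',H);rep('M',M);rep('H2',H2)
print('ctr held',((H[0]+H[2])/2).round(4),'held top',((H2[0]+H2[2])/2).round(4),'col',((M[0]+M[2])/2).round(4)); print((M-H).round(4).tolist())
"
```

```text
H ctr [[0.4209, 0.2287], [0.5056, 0.2188], [0.5164, 0.2682]] [(85, 173), (51, 78), (103, 22)]
M ctr [[0.4182, 0.2306], [0.5065, 0.2179], [0.5128, 0.2721]] [(89, 172), (55, 83), (103, 24)]
H2 ctr [[0.5075, 0.215], [0.517, 0.2664], [0.4622, 0.2764]] [(52, 79), (56, 170), (76, 126)]
ctr held [0.4687 0.2485] held top [0.4849 0.2457] col [0.4655 0.2514]
[[-0.0027, 0.0019], [0.0009, -0.0009], [-0.0036, 0.0039]]
```

```bash
python3 -c "
from h import *
go(.4648,.2501,.3105,171)"
```

```text
t 8.15 pos [0.4664 0.2486 0.3312] rpy [1.7992e+02 1.1000e-01 1.7049e+02] F [-0.6 -0.  -1.6] T [0.02 0.03 0.01] w 0.0561 29.9
  shift units [0.05 0.03 0.52] twist units [ 0.01  0.02 -0.09]
```

Call:
{"method": "play_rows", "body": {"translation": [[0.05,0.03,0.1],[0,0,0.15],[0,0,0.12],[0,0,0.09],[0,0,0.05],[0,0,0.01],[0,0,0],[0,0,0]], "twist": [[0,0,-0.09],[0,0,0],[0,0,0],[0,0,0],[0,0,0],[0,0,0],[0,0,0],[0,0,0]], "gripper": [-1,-1,-1,-1,-1,-1,-1,-1]}}

```text
time: 8.95
tool_pos: [0.4642, 0.2499, 0.3102]
ee_rot: [3.141, 0.0, 2.985]
wrist_force: [-3.5, -0.3, 6.4]
width: 0.0558
finger_force: 30.0
```

Call:
{"method": "play_rows", "body": {"translation": [[0,0,0],[0,0,0],[0,0,0],[0,0,0],[0,0,0],[0,0,0],[0,0,0],[0,0,0]], "twist": [[0,0,0],[0,0,0],[0,0,0],[0,0,0],[0,0,0],[0,0,0],[0,0,0],[0,0,0]], "gripper": [0.25,0.3,0.4,0.6,0.8,1,1,1]}}

```text
time: 9.75
tool_pos: [0.4644, 0.2499, 0.3091]
ee_rot: [3.141, 0.0, 2.985]
wrist_force: [0.2, 0.1, -0.6]
width: 0.0937
finger_force: 0.0
```

Call:
{"method": "play_rows", "body": {"translation": [[0,0,-0.2],[0,0,-0.5],[0,0,-0.8],[0,0,-0.8],[0,0,-0.5],[0,0,-0.2],[0,0,0]], "twist": [[0,0,0],[0,0,0],[0,0,0],[0,0,0],[0,0,0],[0,0,0],[0,0,0]], "gripper": [1,1,1,1,1,1,1]}}

```text
time: 10.45
tool_pos: [0.4644, 0.2499, 0.4307]
ee_rot: [3.14, 0.003, 2.985]
wrist_force: [0.2, 0.1, 0.3]
width: 0.0939
finger_force: 0.0
```

```bash
python3 -c "
from h import *
go(.5015,-.3085,.43,175)"
```

```text
t 10.45 pos [0.4644 0.2499 0.4307] rpy [1.7990e+02 1.5000e-01 1.7102e+02] F [0.2 0.1 0.3] T [ 0.01 -0.01  0.03] w 0.0939 0.0
  shift units [ -3.1  -13.64   0.  ] twist units [ 0.02  0.03 -0.7 ]
```

Call:
{"method": "play_rows", "body": {"translation": [[-0.1,-0.4,0],[-0.2,-0.84,0],[-0.22,-1,0],[-0.22,-1,0],[-0.22,-1,0],[-0.22,-1,0],[-0.22,-1,0],[-0.22,-1,0]], "twist": [[0,0,0],[0,0,0],[0,0,0],[0,0,0],[0,0,0],[0,0,0],[0,0,0],[0,0,0]], "gripper": [1,1,1,1,1,1,1,1]}}

```text
time: 11.25
tool_pos: [0.4828, -0.0479, 0.4271]
ee_rot: [3.141, -0.003, 2.985]
wrist_force: [1.4, -0.2, -0.1]
width: 0.0938
finger_force: 0.0
```

Call:
{"method": "play_rows", "body": {"translation": [[-0.22,-1,0],[-0.22,-1,0],[-0.22,-1,0],[-0.22,-1,0],[-0.22,-1,0],[-0.22,-0.9,0],[-0.16,-0.5,0],[0,0,0]], "twist": [[0,0,0],[0,0,0],[0,0,0],[0,0,0],[0,0,0],[0,0,-0.3],[0,0,-0.4],[0,0,0]], "gripper": [1,1,1,1,1,1,1,1]}}

```text
time: 12.05
tool_pos: [0.5021, -0.3109, 0.4258]
ee_rot: [3.139, -0.004, 3.051]
wrist_force: [0.1, -0.0, -0.0]
width: 0.0939
finger_force: 0.0
```

```bash
python3 -c "
from h import *
a=robot.snapshot('scene')[:,:,::-1];b=robot.snapshot('top')[:,:,::-1];cv2.imwrite('pics/s3.png',a)
c=lambda i,x,y,r=33:cv2.resize(np.ascontiguousarray(i[y-r:y+r,x-r:x+r]),(264,264),interpolation=cv2.INTER_CUBIC)
cv2.imwrite('pics/c3.png',np.vstack([np.hstack([c(a,336,150),c(b,225,281),c(a,326,235)]),np.hstack([c(a,214,320),c(b,424,274),c(b,310,243)])]))
go(.5015,-.3085,.238,175)"
```

```text
t 12.15 pos [ 0.5022 -0.3083  0.4271] rpy [ 1.7985e+02 -1.7000e-01  1.7496e+02] F [0.3 0.3 0.2] T [0.04 0.   0.  ] w 0.094 0.0
  shift units [ 0.   -0.02  4.73] twist units [ 0.03 -0.03 -0.01]
```

View pics/c3.png

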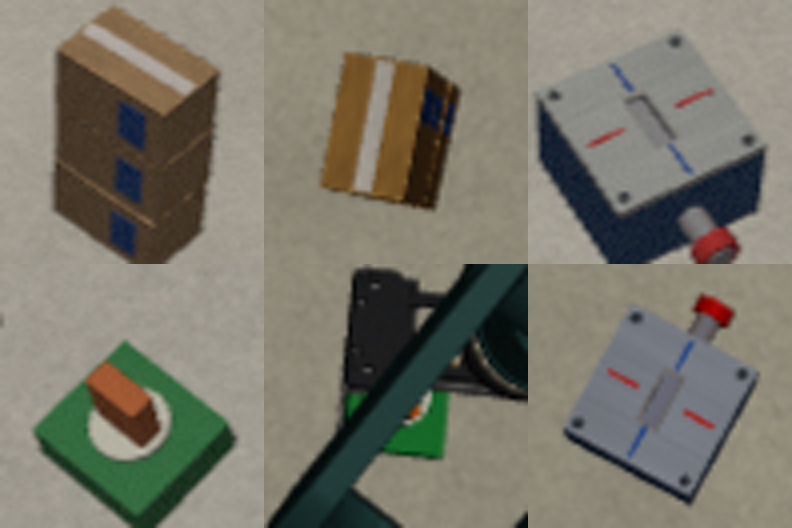

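The three cartons stand flush with parallel edges. The slot is clear, seen at (652,118) from the scene camera and (661,400) from the top. The fitting is still in its stand.

```bash
python3 -c "
from h import *
o=(277-132,210-66)
bl=corn('top',o,[(691,343),(630,456)],.07);r=corn('top',o,[(609,371),(714,428)],.07);s=corn('top',o,[(668,370),(684,375),(657,430),(639,426)],.07)
o2=(293-132,202)
b2=corn('scene',o2,[(612,65),(692,174)],.07);r2=corn('scene',o2,[(587,146),(714,92)],.07);s2=corn('scene',o2,[(626,98),(640,95),(677,140),(662,144)],.07)
for n,P in zip(['bT','rT','sT','bS','rS','sS'],[bl,r,s,b2,r2,s2]): print(P.mean(0).round(4));rep(n,P)
for c in ('scene','top'):
  for n in ('port_mouth','fitting'): print(n,c,[(np.round(d['centre'],4).tolist(),round(d['score'],2)) for d in robot.spot_point(n,c)[:2]])
"
```

```text
[0.5733 0.0156]
bT ctr [[0.6132, -0.0047], [0.5333, 0.0359]] [(90, 153), (90, 153)]
[0.5732 0.015 ]
rT ctr [[0.5924, 0.0519], [0.554, -0.0218]] [(83, 62), (83, 62)]
[0.5727 0.0146]
sT ctr [0.5727 0.0146] [(12, 74), (43, 155), (13, 79), (44, 154)]
[0.5764 0.0172]
bS ctr [[0.5351, 0.0378], [0.6176, -0.0034]] [(92, 153), (92, 153)]
[0.5764 0.017 ]
rS ctr [[0.5559, -0.0207], [0.5969, 0.0546]] [(86, 61), (86, 61)]
[0.5765 0.0168]
sS ctr [0.5765 0.0168] [(9, 49), (39, 156), (9, 52), (40, 155)]
port_mouth scene [([0.5779, 0.0157, 0.0742], 0.83), ([0.3703, -0.4861, 0.0016], 0.46)]
fitting scene [([0.5012, -0.3097, 0.0124], 0.61), ([0.7773, -0.1282, 0.0013], 0.2)]
port_mouth top [([0.5746, 0.0166, 0.0679], 0.77), ([0.5753, 0.0143, -0.0004], 0.21)]
fitting top [([0.5021, -0.3079, 0.0027], 0.51)]
```

Call:
{"method": "play_rows", "body": {"translation": [[0,0,0.4],[0,0,0.9],[0,0,0.9],[0,0,0.9],[0,0,0.8],[0,0,0.5],[0,0,0.3],[0,0,0]], "twist": [[0,0,0],[0,0,0],[0,0,0],[0,0,0],[0,0,0],[0,0,0],[0,0,0],[0,0,0]], "gripper": [0.6,0.3,0.3,0.3,0.3,0.3,0.3,0.3]}}

```text
time: 13.15
tool_pos: [0.502, -0.3072, 0.2394]
ee_rot: [3.14, -0.003, 3.056]
wrist_force: [0.1, 0.2, -0.8]
width: 0.0612
finger_force: 0.0
```

Call:
{"method": "play_rows", "body": {"translation": [[0,0,0],[0,0,0],[0,0,0],[0,0,0],[0,0,0],[0,0,0],[0,0,0],[0,0,0]], "twist": [[0,0,0],[0,0,0],[0,0,0],[0,0,0],[0,0,0],[0,0,0],[0,0,0],[0,0,0]], "gripper": [0,-0.3,-0.5,-0.7,-1,-1,-1,-1]}}

```text
time: 13.95
tool_pos: [0.5023, -0.3082, 0.2413]
ee_rot: [3.142, 0.0, 3.055]
wrist_force: [0.4, 0.4, 1.8]
width: 0.0159
finger_force: 30.0
```

Call:
{"method": "play_rows", "body": {"translation": [[0,0,-0.1],[0,0,-0.3],[0,0,-0.6],[0,0,-0.8],[0,0,-0.7],[0,0,-0.4],[0,0,-0.1],[0,0,0]], "twist": [[0,0,0],[0,0,0],[0,0,0],[0,0,0],[0,0,0],[0,0,0],[0,0,0],[0,0,0]], "gripper": [-1,-1,-1,-1,-1,-1,-1,-1]}}

```text
time: 14.75
tool_pos: [0.5023, -0.3083, 0.3619]
ee_rot: [-3.141, 0.001, 3.055]
wrist_force: [-0.3, 0.5, -0.8]
width: 0.0156
finger_force: 30.0
```

```bash
python3 -c "
from h import *
go(.5748,.016,.36,153)"
```

```text
t 14.75 pos [ 0.5023 -0.3083  0.3619] rpy [-1.7996e+02  8.0000e-02  1.7503e+02] F [-0.3  0.5 -0.8] T [0.01 0.04 0.05] w 0.0156 30.0
  shift units [-1.1   8.23  0.04] twist units [-0.    0.01  3.84]
```

Call:
{"method": "play_rows", "body": {"translation": [[0,0.4,0],[-0.1,0.8,0],[-0.2,1,0],[-0.2,1,0],[-0.2,1,0],[-0.2,1,0],[-0.1,1,0],[-0.1,1,0]], "twist": [[0,0,0],[0,0,0],[0,0,0],[0,0,0],[0,0,0],[0,0,0],[0,0,0],[0,0,0]], "gripper": [-1,-1,-1,-1,-1,-1,-1,-1]}}

```text
time: 15.55
tool_pos: [0.5706, -0.0224, 0.3591]
ee_rot: [3.141, -0.004, 3.055]
wrist_force: [1.9, 0.5, -2.5]
width: 0.0161
finger_force: 30.0
```

Call:
{"method": "play_rows", "body": {"translation": [[0,0.7,0],[0,0.33,0],[0,0,0],[0,0,0],[0,0,0],[0,0,0],[0,0,0],[0,0,0]], "twist": [[0,0,0],[0,0,0.3],[0,0,0.8],[0,0,0.9],[0,0,0.9],[0,0,0.7],[0,0,0.25],[0,0,0]], "gripper": [-1,-1,-1,-1,-1,-1,-1,-1]}}

```text
time: 16.35
tool_pos: [0.5742, 0.0166, 0.3598]
ee_rot: [-3.141, -0.002, 2.671]
wrist_force: [1.0, 0.4, -2.0]
width: 0.0158
finger_force: 30.0
```

```bash
python3 -c "
from h import *
go(.5748,.016,.27,153)"
```

```text
t 16.35 pos [0.5742 0.0166 0.3598] rpy [-1.7996e+02 -1.4000e-01  1.5304e+02] F [ 1.   0.4 -2. ] T [-0.04  0.02 -0.05] w 0.0158 30.0
  shift units [-0.03 -0.    2.24] twist units [-0.01 -0.02  0.01]
```

Call:
{"method": "play_rows", "body": {"translation": [[-0.02,0,0.2],[0,0,0.4],[0,0,0.4],[0,0,0.2],[0,0,0.1],[0,0,0],[0,0,0]], "twist": [[0,0,0],[0,0,0],[0,0,0],[0,0,0],[0,0,0],[0,0,0],[0,0,0]], "gripper": [-1,-1,-1,-1,-1,-1,-1]}}

```text
time: 17.05
tool_pos: [0.5756, 0.0155, 0.3098]
ee_rot: [3.141, 0.001, 2.67]
wrist_force: [-0.5, 0.6, -2.3]
width: 0.0158
finger_force: 30.0
```

```bash
python3 -c "
from h import *
a=robot.snapshot('scene')[:,:,::-1];cv2.imwrite('pics/s4.png',a)
cv2.imwrite('pics/c4.png',cv2.resize(np.ascontiguousarray(a[195:270,276:376]),(800,600),interpolation=cv2.INTER_CUBIC))
go(.5748,.016,.3033,153)"
```

```text
t 17.1 pos [0.5756 0.0155 0.31  ] rpy [1.7996e+02 9.0000e-02 1.5297e+02] F [-0.3 -0.3 -1.8] T [0.01 0.01 0.01] w 0.0158 30.0
  shift units [0.02 0.   0.17] twist units [ 0.01  0.02 -0.  ]
```

View pics/c4.png

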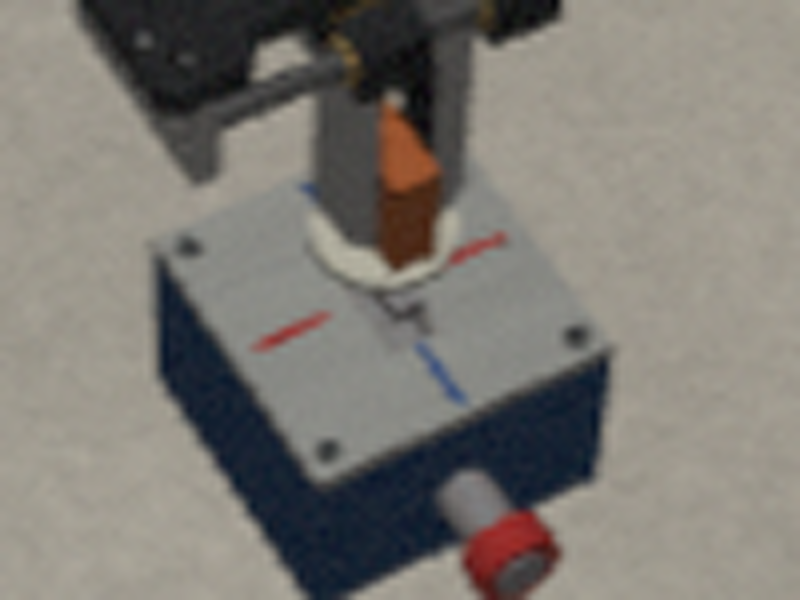

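The fitting hangs just above the slot. The collar spans x from 308 to 462 with its bottom edge at y≈290, and the end face of the grip lies between (380–440, 165–270). I'll compare this with projections centred on the slot.

```bash
python3 -c "
from h import *
m=robot.camera_model('scene')
def pr(P):
  return (cv2.projectPoints(np.array(P,float),np.array(m['rvec'],float),np.array(m['tvec'],float),np.array(m['camera_matrix']),None)[0][:,0]-[276,195]+.5)*8-.5
th=np.linspace(0,6.283,200);f=.310-.2333
for c in ([.5764,.017],[.5784,.017],[.5764,.019]):
  u=np.array([np.cos(np.radians(-27)),np.sin(np.radians(-27))]);v=np.array([-u[1],u[0]]);c=np.array(c)
  q=np.vstack([pr([[*(c+.022*np.array([np.cos(t),np.sin(t)])),f+z] for t in th]) for z in(.022,.027)])
  g=pr([[*(c+.018*u+s*.008*v),f+z] for s in(-1,1) for z in(.067,.027)])
  ft=pr([[*(c+.017*u+s*.005*v),f+z] for s in(-1,1) for z in(0.008,0)])
  sl=pr([[*(c+.019*u+s*.0065*v),.07] for s in(-1,1)])
  print('collar L,R,bottom',q[:,0].min().round(),q[:,0].max().round(),q[:,1].max().round(),'grip end',g.round().tolist(),'foot',ft.round().tolist(),'slot',sl.round().tolist())
"
```

```text
collar L,R,bottom 310.0 462.0 296.0 grip end [[398.0, 193.0], [394.0, 279.0], [448.0, 171.0], [442.0, 257.0]] foot [[399.0, 312.0], [398.0, 328.0], [429.0, 298.0], [428.0, 314.0]] slot [[396.0, 348.0], [435.0, 331.0]]
collar L,R,bottom 316.0 468.0 299.0 grip end [[405.0, 196.0], [400.0, 282.0], [454.0, 174.0], [448.0, 260.0]] foot [[405.0, 315.0], [404.0, 331.0], [434.0, 301.0], [433.0, 317.0]] slot [[402.0, 351.0], [440.0, 334.0]]
collar L,R,bottom 314.0 466.0 291.0 grip end [[402.0, 189.0], [398.0, 274.0], [452.0, 167.0], [446.0, 253.0]] foot [[403.0, 307.0], [402.0, 323.0], [432.0, 294.0], [431.0, 310.0]] slot [[400.0, 343.0], [438.0, 326.0]]
```

Call:
{"method": "play_rows", "body": {"translation": [[-0.02,0,0],[0,0,0.08],[0,0,0.08],[0,0,0.06],[0,0,0.05],[0,0,0.03],[0,0,0]], "twist": [[0,0,0],[0,0,0],[0,0,0],[0,0,0],[0,0,0],[0,0,0],[0,0,0]], "gripper": [-1,-1,-1,-1,-1,-1,-1]}}

```text
time: 17.8
tool_pos: [0.576, 0.0152, 0.2967]
ee_rot: [-3.141, -0.001, 2.67]
wrist_force: [-0.7, -0.0, -2.0]
width: 0.0156
finger_force: 30.0
```

Call:
{"method": "play_rows", "body": {"translation": [[0,0,0.06],[0,0,0.07],[0,0,0.07],[0,0,0.06],[0,0,0.04],[0,0,0.02],[0,0,0],[0,0,0]], "twist": [[0,0,0],[0,0,0],[0,0,0],[0,0,0],[0,0,0],[0,0,0],[0,0,0],[0,0,0]], "gripper": [-1,-1,-1,-1,-1,-1,-1,-1]}}

```text
time: 18.6
tool_pos: [0.5762, 0.0152, 0.2862]
ee_rot: [3.141, 0.002, 2.67]
wrist_force: [-2.8, 0.2, 7.6]
width: 0.016
finger_force: 30.0
```

```bash
python3 -c "
from h import *
go(.5748,.016,.2833,153)"
```

```text
t 18.6 pos [0.5762 0.0152 0.2862] rpy [1.7996e+02 9.0000e-02 1.5297e+02] F [-2.8  0.2  7.6] T [-0.    0.64 -0.01] w 0.016 30.0
  shift units [0.04 0.   0.07] twist units [ 0.01  0.02 -0.  ]
```

Call:
{"method": "play_rows", "body": {"translation": [[0.02,0,0.04],[0,0,0.04],[0,0,0.03],[0,0,0],[0,0,0]], "twist": [[0,0,0],[0,0,0],[0,0,0],[0,0,0],[0,0,0]], "gripper": [-1,-1,-1,-1,-1]}}

```text
time: 19.1
tool_pos: [0.5757, 0.0154, 0.2831]
ee_rot: [3.141, 0.004, 2.67]
wrist_force: [-2.6, -0.4, 11.5]
width: 0.016
finger_force: 30.0
```

Call:
{"method": "play_rows", "body": {"translation": [[0,0,0.02],[0,0,0.02],[0,0,0],[0,0,0]], "twist": [[0,0,0],[0,0,0],[0,0,0],[0,0,0]], "gripper": [-1,-1,-1,-1]}}

```text
time: 19.5
tool_pos: [0.5756, 0.0154, 0.2831]
ee_rot: [3.14, 0.004, 2.67]
wrist_force: [-6.3, -0.1, 15.9]
width: 0.016
finger_force: 30.0
```

Call:
{"method": "play_rows", "body": {"translation": [[0,0,0],[0,0,0],[0,0,0],[0,0,0],[0,0,0],[0,0,0],[0,0,0],[0,0,0]], "twist": [[0,0,0.3],[0,0,0.6],[0,0,0.7],[0,0,0.7],[0,0,0.7],[0,0,0.7],[0,0,0.3],[0,0,0]], "gripper": [-1,-1,-1,-1,-1,-1,-1,-1]}}

```text
time: 20.3
tool_pos: [0.5753, 0.015, 0.2831]
ee_rot: [3.141, 0.003, 2.269]
wrist_force: [-7.2, -1.7, 17.5]
width: 0.0155
finger_force: 30.0
```

```bash
python3 -c "
from h import *
go(.5756,.0154,.2831,57)"
```

```text
t 20.3 pos [0.5753 0.015  0.2831] rpy [179.95   0.2  130.02] F [-7.2 -1.7 17.5] T [-0.37  1.62  0.08] w 0.0155 30.0
  shift units [ 0.    0.01 -0.  ] twist units [ 0.03  0.02 12.74]
```

Call:
{"method": "play_rows", "body": {"translation": [[0,0,0],[0,0,0],[0,0,0],[0,0,0],[0,0,0],[0,0,0],[0,0,0],[0,0,0]], "twist": [[0,0,0.4],[0,0,0.8],[0,0,0.9],[0,0,0.9],[0,0,0.9],[0,0,0.9],[0,0,0.9],[0,0,0.8]], "gripper": [-1,-1,-1,-1,-1,-1,-1,-1]}}

```text
time: 21.1
tool_pos: [0.5746, 0.0149, 0.283]
ee_rot: [-3.141, 0.003, 1.616]
wrist_force: [-11.4, -2.6, 19.1]
width: 0.0158
finger_force: 30.0
```

Call:
{"method": "play_rows", "body": {"translation": [[0,0,0],[0,0,0],[0,0,0],[0,0,0],[0,0,0],[0,0,0],[0,0,0.01],[0,0,0]], "twist": [[0,0,0.9],[0,0,0.9],[0,0,0.9],[0,0,0.9],[0,0,0.8],[0,0,0.6],[0,0,0.3],[0,0,0]], "gripper": [-1,-1,-1,-1,-1,-1,-1,-1]}}

```text
time: 21.9
tool_pos: [0.5746, 0.0153, 0.283]
ee_rot: [3.141, 0.001, 1.09]
wrist_force: [-9.4, -0.5, 19.8]
width: 0.0157
finger_force: 30.0
```

```bash
python3 -c "
from h import *
a=robot.snapshot('scene')[:,:,::-1];cv2.imwrite('pics/s5.png',a)
cv2.imwrite('pics/c5.png',cv2.resize(np.ascontiguousarray(a[120:270,256:456]),(800,600),interpolation=cv2.INTER_CUBIC))
go(.5756,.0154,.2831,57)"
```

```text
t 21.95 pos [0.5746 0.0153 0.283 ] rpy [1.7996e+02 7.0000e-02 6.2460e+01] F [-10.5  -0.8  20.4] T [-0.25  2.45  0.1 ] w 0.0159 30.0
  shift units [ 0.01  0.02 -0.  ] twist units [0.01 0.01 0.95]
```

View pics/c5.png

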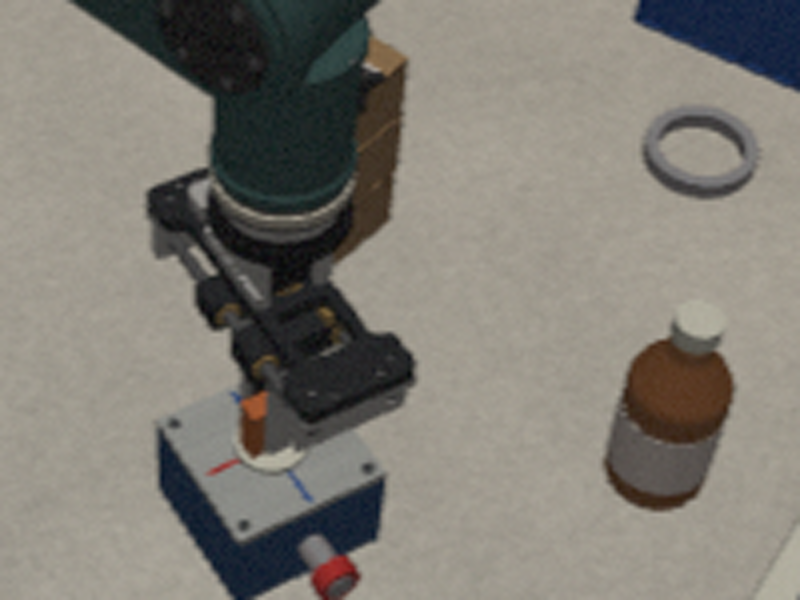

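Call:
{"method": "play_rows", "body": {"translation": [[-0.01,-0.02,0],[0,0,0],[0,0,0.01],[0,0,0],[0,0,0],[0,0,0]], "twist": [[0,0,0.4],[0,0,0.4],[0,0,0.25],[0,0,0],[0,0,0],[0,0,0]], "gripper": [-1,-1,-1,-1,-1,-1]}}

```text
time: 22.55
tool_pos: [0.574, 0.0153, 0.283]
ee_rot: [3.139, 0.0, 0.985]
wrist_force: [-9.6, -1.3, 20.6]
width: 0.0157
finger_force: 30.0
```

```bash
python3 -c "
from h import *
a=robot.snapshot('scene')[:,:,::-1]
cv2.imwrite('pics/c6.png',np.hstack([cv2.resize(np.ascontiguousarray(a[210:270,286:346]),(400,400),interpolation=cv2.INTER_CUBIC),cv2.resize(np.ascontiguousarray(a[120:195,300:375]),(400,400))]))
go(.5756,.0154,.2831,57)"
```

```text
t 22.6 pos [0.574  0.0153 0.283 ] rpy [1.7988e+02 2.0000e-02 5.6450e+01] F [-9.7  0.1 20.2] T [-0.21  2.25  0.15] w 0.0156 30.0
  shift units [ 0.02  0.03 -0.  ] twist units [ 0.02  0.   -0.1 ]
```

View pics/c6.png

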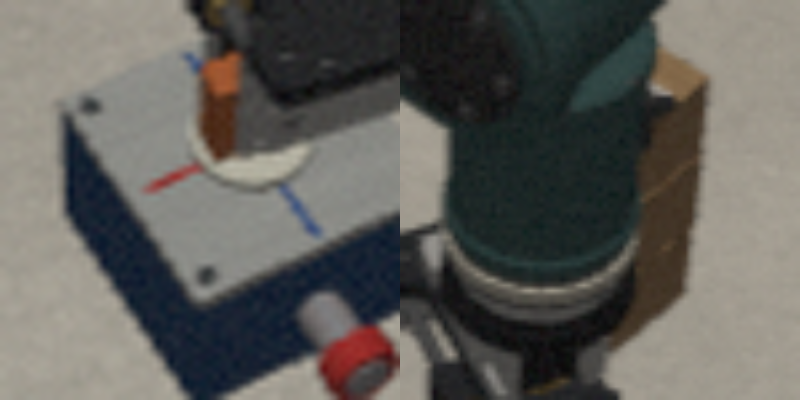

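The grip's end points along the red marks, the collar sits at the plate, and the stack is unmoved. The seat is on its stop, with the upward push on the tool about 20 N and the tool turned 96.5°.

```bash
python3 -c "
from bench import robot
print(robot.close_job())"
```

```text
the job is handed in; nothing more can be done
None
```

The carton is stacked flush on the column and released, and the fitting is held in the port, pressed to its bottom stop and turned about 96° clockwise; I handed the job in at about 22.6 s, but the hand-in call returned no verdict.

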